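Stack two cartons on the tilted bench stand

ROBOT

A 6-joint arm with a two-finger parallel gripper is mounted at the origin on the work surface. World frame = base frame: x ahead of the robot, y to its left, z up, the work surface at z = 0. Lengths are in m, angles in degrees, forces in N, time in s.
With the tool pointing down it reaches from about 0.4 to 0.825 m from the base axis. Payload 7 kg.
Tool frame: the origin (TCP) lies between the finger pads; the fingertips stand 11 mm ahead of it and the grasp point (between the pads) lies 8 mm behind it; z points along the fingers, y is the direction in which the jaws open and shut (so a half turn about z gives the same grasp; the last joint's range is limited). The gripper opens to 88 mm and grips with 3 to 60 N. Pads are 19 mm wide; open, the fingers measure 130 mm over their backs; the gripper's body (78 mm by 193 mm) begins 47 mm behind the grasp point.
Start: joints at [-48.123, 20.546, 0.682, 0, -70.136, -16.507], TCP at [0.289, -0.61, 0.238] pointing down, gripper open.
Joint ranges: [-176.03, 176.03], [-82.01, 121.73], [-58.28, 71.71], [-173.87, 95.51], [-174.79, -0.11], [-173.66, 173.66]. Speed limits (degrees/s): [136.94, 136.94, 172.46, 180, 180, 180].

INTERFACE

Orientations are given as [roll, pitch, yaw] about the fixed x, y, z axes, in that order (R = Rz(yaw) Ry(pitch) Rx(roll)).
In Python, from plant import r gives the robot as it stands.
- The arm moves only by the shell command python3 -m inch 'ROWS' [OPENING] [FORCE]. ROWS is JSON, a list of rows, each an object of numbers: "x", "y", "z": the shift along the tool's x, y, z as a fraction of full scale; "yaw": the turn about the tool's z as a fraction of full scale. In form: [{"x": .., "y": .., "z": .., "yaw": ..}, ...]. A call has 1 to 5 rows; each row shifts and turns the pose as measured when the row begins, along the tool's axes as they then stand; what a row does not reach is not made up. Full scale, the value 1, is 0.025 m for a shift and 4 degrees for a turn. A row lasts 1/12 s, in which the tool goes at most 41.7 mm and 7.16 degrees, less where a joint would pass 70% of its speed; a pose out of reach is approached as far as the arm can. A call with a number of a shift or a turn outside -1 to 1 is refused whole. A call with a gripper value outside its range is refused whole. OPENING is the opening, from -1 (shut) to 1 (fully open), set as the call begins (- or left out, the last holds). The fingers move at their own pace and stop on an object; FORCE is the grip in N (left out, the last holds). Time passes only in rows, so rows that do not move let the fingers close. It gives the time, the measured TCP pose, the force and the opening at its end, in the units of the state.
- r.get_state(): the state, without advancing time (a new reading comes with each control period).
- r.capture(name): name is "side" or "top"; returns (picture, depth): 480x640x3 uint8, red, green, blue; 480x640 float32, m along the optical axis (not along the pixel's ray), 0 where there is no reading.
- r.camera_info(name): a dict with "mtx" (3x3 intrinsics, pixels), "k1" (the pictures are not rectified: a ray, as slopes to the right and down, at radius r is drawn at 1 + k1 r^2 times it, then the intrinsics apply), "pose" (4x4, takes a point from camera to world coordinates). Camera axes: x right, y down, z forward; pixel columns grow to the right and rows downward; lengths in m; the calibration is good to about 2 mm. A picture is of the moment at which its call begins. camera_info takes no time and is no camera call.
- r.close_job(): hands the job in, once; it reports no verdict.
The state is a dict: "time_s": time; "joints": joint angles; "qd": joint speeds; "joint_torque": joint torques, N m; "tcp_pos": TCP position; "eef_rot": TCP orientation; "contact_force": force on the tool from outside, world axes, zero at the start; "moment": the same for the moment, N m; "gripper_width": finger opening in m.
Only numpy, scipy, OpenCV 4.12 (cv2) and the standard library are available. Lean on these libraries where they do the work, as an engineer would, in place of code of your own. Each camera call takes 0.05 s, during which the arm holds its last target. There are 200 camera calls.

TASK

Put the two long cartons away on the tilted metal stand: the thick one flat on the sloping deck with its short end back against the backstop, and the thin one lying flat on top of it, its short end against the backstop too. Keep both lengthwise along the slope, squared up and in the middle of the stand's width. Leave the square carton where it lies.

Things in the scene. Friction and masses are not known exactly. Their poses are not given: they have to be found in the camera images.
- deck: Deck of the fixed grey metal stand: plate 145 long, 90 mm wide, no side walls, sloping 15 degrees down to a backstop 90 wide, 80 mm high, square to the deck at its lower end, away from the robot. Origin: deck surface at the foot of the backstop's face, mid-width, 24 mm above the bench. x along the deck towards the backstop (free deck at x = -145 to 0), y across, z square out of the deck.
- thick_carton: The thick one of the two long cartons: white card, tape seam on top, grey band near one short end, rigid, 110 long (x) by 50 wide (y) by 45 mm high (z), 0.12 to 0.25 kg. Lies flat on the bench on one side of the stand, the thin one on the other side; which is where varies. Origin: centre of its underside. Either short end may go to the backstop.
- thin_carton: The thin one of the two long cartons: white card, tape seam on top, grey band near one short end, rigid, 110 long (x) by 50 wide (y) by 30 mm high (z), 0.08 to 0.17 kg. Lies flat on the bench on one side of the stand, the thick one on the other side; which is where varies. Origin: centre of its underside. Either short end may go to the backstop.
- square_carton: A bystander to leave alone: square carton of the same white card, 90 by 90 by 30 mm high, lying flat on the bench; origin at the centre of its underside.
Things that resemble listed ones, but are neither listed nor needed, are in the scene too. Of the things that look like the part that bears deck, take the one that is farthest to the robot's right at the start.

How it is judged:
By the outcome, as a careful person would: the job done as asked, in the order asked, and still so for the second after the job is handed in, with the robot touching nothing.
It also fails if it takes over 58 s, if anything falls off the work surface, if the arm or the gripper's body presses on something with over 40 N, if the wrist force passes 120 N, or if a joint passes its speed limit or range.

## Working session

There is one attempt and no reset: what is moved stays moved. The work goes in short steps, Python scripts to look and compute and a shell command to move; the robot and the scene stay as the last step left them, time stands still between calls to the robot, and variables do not carry over. Pictures are saved under pics/ and viewed, about 8 in all and at most 12, crops included, and the job is handed in when it is done.

```bash
ls; mkdir -p pics; cat > h.py <<'E'
import numpy as np, cv2
from plant import r
def cap(n,f=None):
    im,d=r.capture(n); 
    if f: cv2.imwrite('pics/'+f,im[:,:,::-1])
    return im,d
def rays(n,uv):
    c=r.camera_info(n); K=np.array(c['mtx']); T=np.array(c['pose'])
    uv=np.asarray(uv,float).reshape(-1,2)
    p=np.c_[(uv[:,0]-K[0,2])/K[0,0],(uv[:,1]-K[1,2])/K[1,1]]
    q=p.copy()
    for _ in range(20): q=p/(1+c['k1']*(q**2).sum(1))[:,None]
    d=np.c_[q,np.ones(len(q))]
    return T[:3,3],d@T[:3,:3].T   # scale so that depth=1
def onplane(n,uv,z):
    o,d=rays(n,uv); return o+d*((z-o[2])/d[:,2])[:,None]
def cloud(n,depth):
    v,u=np.mgrid[:480,:640]; o,d=rays(n,np.c_[u.ravel(),v.ravel()])
    return (o+d*depth.ravel()[:,None]).reshape(480,640,3)
E
python3 - <<'E'
from h import *
for n in ('top','side'):
    im,d=cap(n,n+'0.png'); np.savez(n+'0.npz',im=im,d=d)
    c=r.camera_info(n); print(n,np.round(c['mtx'],1).tolist(),c['k1'],np.round(c['pose'],3).tolist(),(d>0).mean())
print(r.get_state())
E
```

```text
pics
top [[623.9, 0.0, 314.1], [0.0, 623.9, 240.4], [0.0, 0.0, 1.0]] 0.018352439739926573 [[0.006, -0.991, 0.132, 0.348], [-1.0, -0.004, 0.015, 0.005], [-0.015, -0.132, -0.991, 1.264], [0.0, 0.0, 0.0, 1.0]] 0.99609375
side [[459.2, 0.0, 323.6], [0.0, 459.2, 238.8], [0.0, 0.0, 1.0]] -0.06458491872405944 [[-0.984, -0.078, 0.161, 0.334], [-0.178, 0.514, -0.839, 0.88], [-0.017, -0.854, -0.52, 0.591], [0.0, 0.0, 0.0, 1.0]] 0.9960579427083334
{'time_s': 0.1, 'joints': array([-4.81229010e+01,  2.05886430e+01,  6.40946893e-01, -1.69653669e-02,
       -7.01362654e+01, -1.65075184e+01]), 'qd': array([-0.04080875, -0.03816025,  0.11758893, -0.00909345,  0.04066457,
       -0.19829704]), 'joint_torque': array([-3.03513603e-03, -5.84163415e+01,  2.93753350e+01,  7.01548934e+00,
        1.01879545e-02, -4.48532705e-05]), 'tcp_pos': array([ 0.28901769, -0.60954723,  0.2367186 ]), 'eef_rot': array([ 1.79914967e+02, -8.56693412e-03, -1.54636189e+02]), 'contact_force': array([0.05028101, 0.22394722, 0.32721085]), 'moment': array([ 0.06066874, -0.00141112, -0.01008086]), 'gripper_width': 0.08778170856327758}
```

View pics/top0.png

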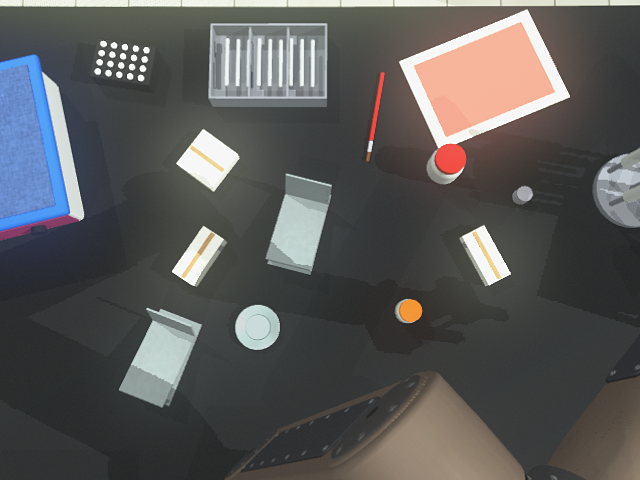

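View pics/side0.png

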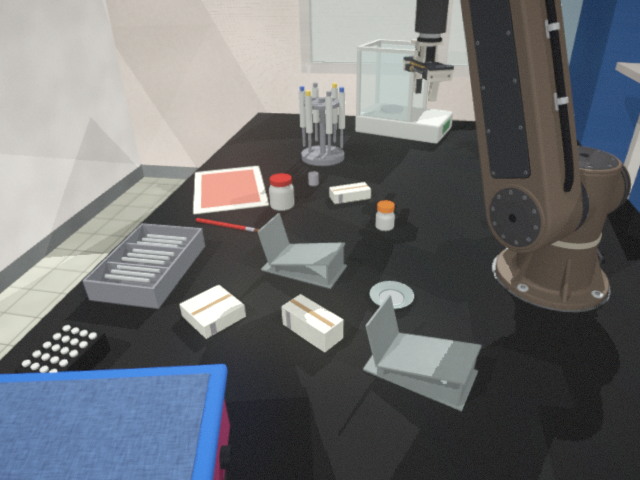

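The top view shows two stands, at (300,225) and (160,360). The one farther right (smaller y) is (300,225), with its backstop at (308,188). The white cartons are at (200,256), the thicker in the side view (312,322); at (485,256), the thin one (side 350,192); and at (208,160), the square one to leave. Lookalikes are the stand at (160,360) and the square carton.

```bash
cat > m.py <<'E'
from h import *
D={n:np.load(n+'0.npz') for n in('top','side')}
C={n:cloud(n,D[n]['d']) for n in D}
def white(im): 
    h=cv2.cvtColor(im,cv2.COLOR_RGB2HSV); return (h[...,2]>150)
for name,box in {'A(left)':(.40,.60,.13,.26),'B(right)':(.40,.60,-.34,-.22),'SQ':(.55,.75,.12,.28)}.items():
    for n in C:
        P=C[n]; m=(P[...,0]>box[0])&(P[...,0]<box[1])&(P[...,1]>box[2])&(P[...,1]<box[3])&(P[...,2]>.012)
        num,l,st,_=cv2.connectedComponentsWithStats(m.astype(np.uint8)); 
        k=1+st[1:,4].argmax(); m=l==k; z=P[m][:,2]; hist,e=np.histogram(z,40,(0.01,.09)); zt=np.median(z[z>e[hist.argmax()]-.004]) if n=='top' else np.percentile(z,90)
        t=m&(abs(P[...,2]-zt)<.005); Q=P[t]
        (c,s,a)=cv2.minAreaRect(Q[:,:2].astype(np.float32)*1000)
        uv=np.argwhere(t)[:,::-1]
        print(name,n,'ztop %.4f'%np.median(Q[:,2]),'c',np.round(c,1),'size',np.round(s,1),'ang %.1f'%a,'pix',uv.mean(0).round(), 'mean',Q.mean(0).round(4))
# stand
for n in C:
    P=C[n]; im=D[n]['im']
    m=(P[...,0]>.42)&(P[...,0]<.66)&(P[...,1]>-.06)&(P[...,1]<.12)&(P[...,2]>.015)
    num,l,st,_=cv2.connectedComponentsWithStats(m.astype(np.uint8)); m=l==1+st[1:,4].argmax(); Q=P[m]
    rng=np.random.default_rng(0); rest=Q
    for it in range(2):
        best=None
        for _ in range(400):
            a,b,c=rest[rng.choice(len(rest),3,False)]; nn=np.cross(b-a,c-a); L=np.linalg.norm(nn)
            if L<1e-6: continue
            nn/=L; i=abs((rest-a)@nn)<.0025
            if best is None or i.sum()>best.sum(): best=i
        I=rest[best]; c=I.mean(0); nn=np.linalg.svd(I-c,full_matrices=False)[2][2]; nn*=np.sign(nn[2])
        print(n,'plane',it,len(I),'n',nn.round(4),'tilt %.2f'%np.degrees(np.arccos(nn[2])),'az %.2f'%np.degrees(np.arctan2(nn[1],nn[0])),'c',c.round(4))
        az=np.arctan2(nn[1],nn[0]); u=np.array([np.cos(az),np.sin(az),0]); v=np.array([-u[1],u[0],0])
        print('   along u',np.percentile(I@u,[0.5,2,98,99.5]).round(4),'across v',np.percentile(I@v,[0.5,2,98,99.5]).round(4),'z',np.percentile(I[:,2],[1,99]).round(4), 'rect',[np.round(q,1) for q in cv2.minAreaRect((I[:,:2]*1000).astype(np.float32))])
        rest=rest[~(abs((rest-c)@nn)<.006)]
E
python3 m.py
python3 - <<'E'
import cv2
a=cv2.imread('pics/top0.png')[140:310,150:530];cv2.imwrite('pics/crop1.png',cv2.resize(a,None,fx=2,fy=2,interpolation=cv2.INTER_CUBIC))
E
```

```text
A(left) top ztop 0.0442 c [484.1 251.1] size [ 52.2 102.9] ang 57.0 pix [205. 249.] mean [0.4931 0.2393 0.0443]
A(left) side ztop 0.0448 c [485.8 250.6] size [51.8 99.5] ang 56.8 pix [306. 307.] mean [0.493  0.2414 0.0447]
B(right) top ztop 0.0290 c [ 485.8 -316.3] size [108.9  52. ] ang 26.9 pix [484. 253.] mean [ 0.4891 -0.3118  0.029 ]
B(right) side ztop 0.0295 c [ 483.4 -313.9] size [110.9  56.4] ang 26.6 pix [348. 189.] mean [ 0.487  -0.3081  0.0295]
SQ top ztop 0.0293 c [680.7 243.2] size [94.2 90.5] ang 53.8 pix [209. 159.] mean [0.6803 0.2386 0.0293]
SQ side ztop 0.0295 c [677.8 245.6] size [91.1 92.2] ang 54.8 pix [212. 304.] mean [0.6782 0.2427 0.0295]
top plane 0 2248 n [ 0.2543 -0.0588  0.9653] tilt 15.13 az -13.03 c [0.529  0.0576 0.0425]
   along u [0.4342 0.4362 0.5729 0.5754] across v [0.1305 0.1324 0.2186 0.2203] z [0.0223 0.0615] rect [array([531.5,  57.3]), array([ 90.2, 143.3]), np.float64(75.7)]
top plane 1 827 n [-0.9355  0.2367  0.2623] tilt 74.79 az 165.80 c [0.6106 0.0368 0.0683]
   along u [-0.5941 -0.5934 -0.5722 -0.5715] across v [-0.2298 -0.2292 -0.1422 -0.1408] z [0.03   0.1033] rect [array([608.9,  37.3]), array([89.6, 26.7]), np.float64(75.9)]
side plane 0 1264 n [ 0.2499 -0.0615  0.9663] tilt 14.91 az -13.82 c [0.5287 0.0624 0.0431]
   along u [0.43   0.4311 0.5703 0.5718] across v [0.1378 0.1401 0.2283 0.2296] z [0.0236 0.0615] rect [array([530.6,  57.7]), array([ 94.1, 144.4]), np.float64(75.4)]
side plane 1 803 n [-0.9327  0.2386  0.2704] tilt 74.31 az 165.65 c [0.6099 0.0414 0.0668]
   along u [-0.5929 -0.5914 -0.5703 -0.5682] across v [-0.2345 -0.2331 -0.1451 -0.1416] z [0.03   0.1009] rect [array([607. ,  38.7]), array([95.7, 29.3]), np.float64(75.4)]
```

View pics/crop1.png

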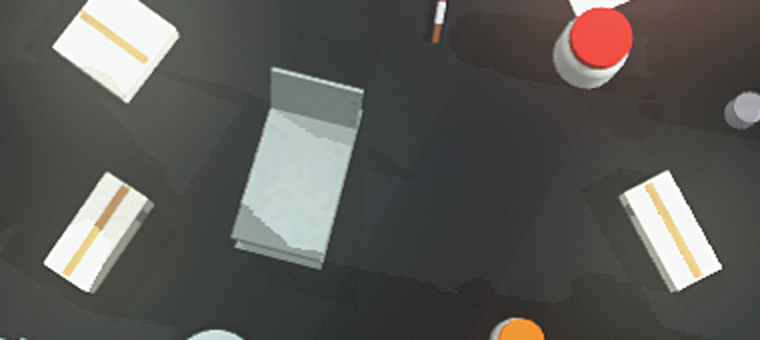

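The crop confirms it: the thick carton is at top (200,256), the thin one at (485,256), and the target stand at (300,225). My search box cut off the cartons' edges, so I'll refine the fits and work out the targets.

```bash
cat > g.py <<'E'
import numpy as np
from h import r
# go(px,py,pz,yaw): print what remains, in tool axes and full-scale units
def go(p,yaw=None):
    s=r.get_state(); t=s['tcp_pos']; w=np.radians(s['eef_rot'][2]); d=np.array(p)-t
    x=np.array([np.cos(w),np.sin(w),0]); y=np.array([np.sin(w),-np.cos(w),0])
    print('t %.2f'%s['time_s'],'tcp',t.round(4),'rot',s['eef_rot'].round(2),'F',s['contact_force'].round(1),'w %.4f'%s['gripper_width'])
    print('  units x %.2f y %.2f z %.2f'%(d@x/.025,d@y/.025,-d[2]/.025),'' if yaw is None else 'yaw %.2f'%(-((yaw-s['eef_rot'][2]+180)%360-180)/4))
E
cat > m2.py <<'E'
from h import *
import sys
def run(C,boxes):
  for name,(box,zt) in boxes.items():
    for n in C:
        P=C[n]; t=(P[...,0]>box[0])&(P[...,0]<box[1])&(P[...,1]>box[2])&(P[...,1]<box[3])&(abs(P[...,2]-zt)<.004)
        num,l,st,_=cv2.connectedComponentsWithStats(t.astype(np.uint8)); t=l==1+st[1:,4].argmax(); Q=P[t]
        c,s,a=cv2.minAreaRect(Q[:,:2].astype(np.float32)*1000)
        if s[0]<s[1]: a+=90
        print(name,n,'ztop %.4f'%np.median(Q[:,2]),'c',np.round(c,1),'mean',(Q.mean(0)*1000).round(1),'size',np.round(s,1),'longaxis %.1f'%a)
if __name__=='__main__':
    C={n:cloud(n,np.load(n+'0.npz')['d']) for n in('top','side')}
    run(C,{'A':((.40,.60,.13,.32),.044),'B':((.40,.60,-.40,-.22),.029)})
    # deck origin: foot line
    for n,(n1,c1,n2,c2,mid) in {'top':([.2543,-.0588,.9653],[.529,.0576,.0425],[-.9355,.2367,.2623],[.6106,.0368,.0683],[.5315,.0573,.0425]),
       'side':([.2499,-.0615,.9663],[.5287,.0624,.0431],[-.9327,.2386,.2704],[.6099,.0414,.0668],[.5306,.0577,.0431])}.items():
        n1,c1,n2,c2,mid=map(np.array,(n1,c1,n2,c2,mid)); v=np.cross(n1,n2); v/=np.linalg.norm(v)
        A=np.array([n1,n2,v]); print(n,'foot',np.linalg.solve(A,[n1@c1,n2@c2,v@mid]).round(4),'cross az %.1f'%np.degrees(np.arctan2(v[1],v[0])))
E
python3 m2.py; python3 - <<'E'
from g import *
go([.46,-.40,.2]); go([.487,.255,.2],-33)
E
```

```text
A top ztop 0.0442 c [480.8 253.2] mean [480.9 253.   44.2] size [ 52.4 110.8] longaxis 145.5
A side ztop 0.0446 c [480.2 254.7] mean [477.9 258.3  44.5] size [ 52.7 113.5] longaxis 146.8
B top ztop 0.0289 c [ 485.7 -316.4] mean [ 485.6 -316.6   29. ] size [109.1  51.9] longaxis 26.9
B side ztop 0.0294 c [ 484.6 -315.1] mean [ 484.3 -311.4   29.3] size [111.4  57.6] longaxis 28.3
top foot [0.5988 0.0403 0.0231] cross az -104.1
side foot [0.5973 0.0406 0.024 ] cross az -104.3
t 0.10 tcp [ 0.289  -0.6095  0.2367] rot [ 1.7991e+02 -1.0000e-02 -1.5464e+02] F [0.1 0.2 0.3] w 0.0878
  units x -9.77 y 4.64 z 1.47 
t 0.10 tcp [ 0.289  -0.6095  0.2367] rot [ 1.7991e+02 -1.0000e-02 -1.5464e+02] F [0.1 0.2 0.3] w 0.0878
  units x -21.97 y 27.86 z 1.47 yaw -30.41
```

Both views agree within 2 mm. Thick carton: centre (.4805,.254), axis 146°, top at 44 mm. Thin carton: (.485,-.316), axis 27.3°, top at 29 mm. Deck foot: (.598,.0405,.0236), heading -14.2°, tilt 15°. These fit the given sizes, so I'm moving.

```bash
python3 -m inch '[{"x":-1,"y":0.5},{"x":-1,"y":0.5},{"x":-1,"y":0.5},{"x":-1,"y":0.5},{"x":-1,"y":0.5}]' 1 20
python3 -m inch '[{"x":-1,"y":1},{"x":-1,"y":1},{"x":-1,"y":1},{"x":-1,"y":1},{"x":-1,"y":1}]'
python3 -m inch '[{"x":-0.6,"y":1},{"x":-0.6,"y":1},{"x":-0.6,"y":1},{"x":-0.6,"y":1},{"x":-0.6,"y":1}]'
python3 -c "
from g import *
go([.4805,.254,.15],-34)"
```

```text
t 0.10 tcp [ 0.289  -0.6095  0.2367] rot [ 1.7991e+02 -1.0000e-02 -1.5464e+02] F [0.1 0.2 0.3] w 0.0878
  units x -21.72 y 27.93 z 3.47 yaw -30.16validation failed for argument at $[0]...
validation failed for argument at $[0]...
validation failed for argument at $[0]...
```

Each row needs all four numbers.

```bash
python3 -m inch '[{"x":-1,"y":0.5,"z":0,"yaw":0},{"x":-1,"y":0.5,"z":0,"yaw":0},{"x":-1,"y":0.5,"z":0,"yaw":0},{"x":-1,"y":0.5,"z":0,"yaw":0},{"x":-1,"y":0.5,"z":0,"yaw":0}]' 1 20
python3 -m inch '[{"x":-1,"y":1,"z":0,"yaw":0},{"x":-1,"y":1,"z":0,"yaw":0},{"x":-1,"y":1,"z":0,"yaw":0},{"x":-1,"y":1,"z":0,"yaw":0},{"x":-1,"y":1,"z":0,"yaw":0}]'
python3 -m inch '[{"x":-0.6,"y":1,"z":0,"yaw":0},{"x":-0.6,"y":1,"z":0,"yaw":0},{"x":-0.6,"y":1,"z":0,"yaw":0},{"x":-0.6,"y":1,"z":0,"yaw":0},{"x":-0.6,"y":1,"z":0,"yaw":0}]'
python3 -c "
from g import *
go([.4805,.254,.15],-34)"
```

```text
time_s: 0.52
tcp_pos: [0.3735, -0.4986, 0.2327]
eef_rot: [179.6, -0.2, -155.1]
contact_force: [0.7, 1.0, 1.3]
gripper_width: 0.0874
time_s: 0.93
tcp_pos: [0.4361, -0.326, 0.23]
eef_rot: [179.4, -0.3, -155.3]
contact_force: [1.3, -0.1, 0.0]
gripper_width: 0.0876
time_s: 1.35
tcp_pos: [0.452, -0.1724, 0.2295]
eef_rot: [179.2, -0.4, -155.2]
contact_force: [0.7, 0.6, -0.3]
gripper_width: 0.0872
t 1.35 tcp [ 0.452  -0.1724  0.2295] rot [ 179.25   -0.42 -155.18] F [ 0.7  0.6 -0.3] w 0.0872
  units x -8.20 y 15.00 z 3.18 yaw -30.29
```

```bash
python3 -m inch '[{"x":-0.55,"y":1,"z":0,"yaw":0},{"x":-0.55,"y":1,"z":0,"yaw":0},{"x":-0.55,"y":1,"z":0,"yaw":0},{"x":-0.55,"y":1,"z":0,"yaw":0},{"x":-0.55,"y":1,"z":0,"yaw":0}]' >/dev/null
python3 -m inch '[{"x":-0.55,"y":1,"z":0,"yaw":0},{"x":-0.55,"y":1,"z":0,"yaw":0},{"x":-0.55,"y":1,"z":0,"yaw":0},{"x":-0.55,"y":1,"z":0,"yaw":0},{"x":-0.55,"y":1,"z":0,"yaw":0}]' >/dev/null
python3 -m inch '[{"x":-0.55,"y":1,"z":0,"yaw":0},{"x":-0.55,"y":1,"z":0,"yaw":0},{"x":-0.55,"y":1,"z":0,"yaw":0},{"x":-0.55,"y":1,"z":0,"yaw":0},{"x":0,"y":0,"z":0,"yaw":-1}]'  >/dev/null
python3 -m inch '[{"x":0,"y":0,"z":0,"yaw":-1},{"x":0,"y":0,"z":0,"yaw":-1},{"x":0,"y":0,"z":0,"yaw":-1},{"x":0,"y":0,"z":0,"yaw":-1},{"x":0,"y":0,"z":0,"yaw":-1}]' >/dev/null
python3 -m inch '[{"x":0,"y":0,"z":0,"yaw":-1},{"x":0,"y":0,"z":0,"yaw":-1},{"x":0,"y":0,"z":0,"yaw":-1},{"x":0,"y":0,"z":0,"yaw":-1},{"x":0,"y":0,"z":0,"yaw":-1}]' >/dev/null
python3 -m inch '[{"x":0,"y":0,"z":0,"yaw":-1},{"x":0,"y":0,"z":0,"yaw":-1},{"x":0,"y":0,"z":0,"yaw":-1},{"x":0,"y":0,"z":0,"yaw":-1},{"x":0,"y":0,"z":0,"yaw":-1}]' >/dev/null
python3 -m inch '[{"x":0,"y":0,"z":0,"yaw":-1},{"x":0,"y":0,"z":0,"yaw":-1},{"x":0,"y":0,"z":0,"yaw":-1},{"x":0,"y":0,"z":0,"yaw":-1},{"x":0,"y":0,"z":0,"yaw":-1}]' >/dev/null
python3 -c "
from g import *
go([.4805,.254,.15],-34)"
```

```text
t 4.27 tcp [0.4687 0.2505 0.2223] rot [178.45   0.64 -66.75] F [ 0.2 -0.2  0. ] w 0.0877
  units x 0.06 y -0.49 z 2.89 yaw -8.19
```

```bash
python3 -m inch '[{"x":0,"y":-0.1,"z":0.5,"yaw":-1},{"x":0,"y":-0.1,"z":0.5,"yaw":-1},{"x":0,"y":-0.1,"z":0.5,"yaw":-1},{"x":0,"y":-0.1,"z":0.5,"yaw":-1},{"x":0,"y":-0.1,"z":0.5,"yaw":-1}]' >/dev/null
python3 -m inch '[{"x":0,"y":0,"z":0.3,"yaw":-1},{"x":0,"y":0,"z":0,"yaw":-1},{"x":0,"y":0,"z":0,"yaw":-1}]' >/dev/null
python3 -c "
from g import *
go([.4805,.254,.022],-34)"
```

```text
t 4.93 tcp [0.476  0.2561 0.1469] rot [178.88   1.48 -33.14] F [0.1 0.5 0.2] w 0.0877
  units x 0.20 y -0.03 z 5.00 yaw 0.22
```

```bash
python3 -m inch '[{"x":0.1,"y":0,"z":1,"yaw":0.1},{"x":0.1,"y":0,"z":1,"yaw":0.1},{"x":0,"y":0,"z":1,"yaw":0}]' >/dev/null
python3 -c "
from g import *
go([.4805,.254,.022],-34)"
```

```text
t 5.18 tcp [0.4808 0.2556 0.0743] rot [179.41   1.32 -33.58] F [ 0.   0.2 -0.9] w 0.0877
  units x 0.03 y 0.06 z 2.09 yaw 0.11
```

```bash
python3 -m inch '[{"x":0,"y":0.05,"z":0.9,"yaw":0.1},{"x":0,"y":0,"z":0.7,"yaw":0},{"x":0,"y":0,"z":0.2,"yaw":0},{"x":0,"y":0,"z":0,"yaw":0}]' 
python3 -m inch '[{"x":0,"y":0,"z":0,"yaw":0},{"x":0,"y":0,"z":0,"yaw":0},{"x":0,"y":0,"z":0,"yaw":0},{"x":0,"y":0,"z":0,"yaw":0},{"x":0,"y":0,"z":0,"yaw":0}]' -1 25 
python3 -m inch '[{"x":0,"y":0,"z":0,"yaw":0},{"x":0,"y":0,"z":0,"yaw":0},{"x":0,"y":0,"z":0,"yaw":0}]'
```

```text
time_s: 5.52
tcp_pos: [0.4757, 0.2517, 0.0219]
eef_rot: [178.9, 1.4, -34.1]
contact_force: [0.9, -0.4, 0.0]
gripper_width: 0.0878
time_s: 5.93
tcp_pos: [0.4775, 0.2533, 0.0255]
eef_rot: [179.1, 1.4, -34.0]
contact_force: [0.9, 0.1, -0.5]
gripper_width: 0.0599
time_s: 6.18
tcp_pos: [0.4781, 0.2539, 0.027]
eef_rot: [179.3, 1.4, -34.0]
contact_force: [-0.8, -0.3, -1.8]
gripper_width: 0.0502
```

```bash
python3 -m inch '[{"x":0,"y":0,"z":0,"yaw":0},{"x":0,"y":0,"z":0,"yaw":0}]'
python3 -m inch '[{"x":0,"y":0,"z":-0.4,"yaw":0},{"x":0,"y":0,"z":-0.8,"yaw":0},{"x":0,"y":0,"z":-1,"yaw":0},{"x":0,"y":0,"z":-1,"yaw":0},{"x":0,"y":0,"z":-1,"yaw":0}]'
python3 - <<'E'
from g import *
from h import cap
d=np.radians(-14.2); u=np.array([np.cos(d),np.sin(d),0])
foot=np.array([.598,.0405,.0236])
t=foot-u*.085; t[2]=.13
go(t,-14.2); cap('side','lift1.png')
E
```

```text
time_s: 6.35
tcp_pos: [0.4778, 0.2538, 0.027]
eef_rot: [179.3, 1.4, -34.0]
contact_force: [-0.1, 0.3, -1.5]
gripper_width: 0.05
time_s: 6.77
tcp_pos: [0.4771, 0.25, 0.1314]
eef_rot: [178.4, 1.5, -34.1]
contact_force: [0.6, 0.5, -2.1]
gripper_width: 0.0498
t 6.77 tcp [0.4771 0.25   0.1314] rot [178.45   1.55 -34.12] F [ 0.6  0.5 -2.1] w 0.0498
  units x 5.51 y 5.38 z 0.06 yaw -4.98
```

View pics/lift1.png

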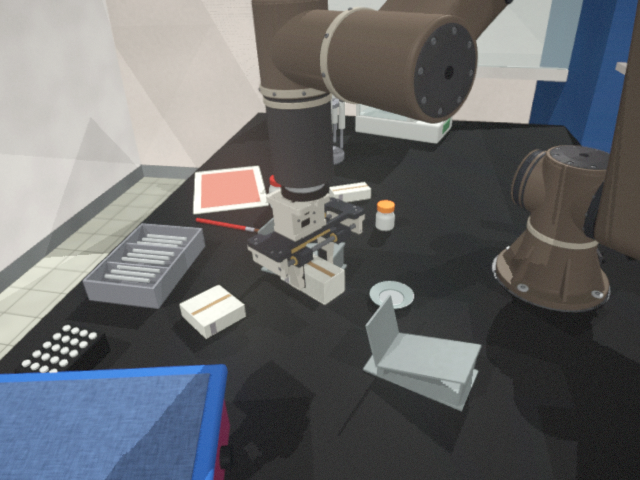

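The thick carton is held, near pixel (318,275) and level. Carrying it over the deck.

```bash
python3 -m inch '[{"x":0.8,"y":1,"z":-0.6,"yaw":-1},{"x":0.9,"y":1,"z":-0.3,"yaw":-1},{"x":1,"y":1,"z":0,"yaw":-1},{"x":1,"y":1,"z":0,"yaw":-1},{"x":1,"y":1,"z":0,"yaw":-0.8}]' 
cat >> g.py <<'E'
d_=np.radians(-14.2); U=np.array([np.cos(d_),np.sin(d_),0]); V=np.array([-U[1],U[0],0]); FOOT=np.array([.598,.0405,.0236])
def at(off,z,side=0): return FOOT*[1,1,0]+U*off+V*side+[0,0,z]
def ds():
    t=r.get_state()['tcp_pos']; e=(t-FOOT)@U,(t-FOOT)@V; print('  deck-frame off %.4f side %.4f'%e)
E
python3 -c "
from g import *
go(at(-.058,.11),-14.2);ds()"
```

```text
time_s: 7.23
tcp_pos: [0.5339, 0.0911, 0.1672]
eef_rot: [179.9, 1.2, -13.5]
contact_force: [1.2, 0.6, -1.6]
gripper_width: 0.0502
t 7.23 tcp [0.5339 0.0911 0.1672] rot [179.94   1.22 -13.5 ] F [ 1.2  0.6 -1.6] w 0.0502
  units x 0.65 y 1.34 z 2.29 yaw 0.18
  deck-frame off -0.0746 side 0.0333
```

```bash
python3 -m inch '[{"x":0.35,"y":0.7,"z":0.6,"yaw":0.1},{"x":0.3,"y":0.6,"z":0.8,"yaw":0},{"x":0,"y":0,"z":0.7,"yaw":0},{"x":0,"y":0,"z":0,"yaw":0}]' 
python3 -c "
from g import *
go(at(-.058,.08),-14.2);ds()"
```

```text
time_s: 7.57
tcp_pos: [0.5444, 0.048, 0.1167]
eef_rot: [-179.9, 0.9, -14.0]
contact_force: [-0.1, -0.0, -2.0]
gripper_width: 0.0498
t 7.57 tcp [0.5444 0.048  0.1167] rot [-179.9     0.92  -14.01] F [-0.1 -0.  -2. ] w 0.0498
  units x -0.17 y -0.24 z 1.47 yaw 0.05
  deck-frame off -0.0538 side -0.0059
```

```bash
python3 -m inch '[{"x":-0.15,"y":-0.24,"z":0.5,"yaw":0},{"x":0,"y":0,"z":0.4,"yaw":0},{"x":0,"y":0,"z":0.3,"yaw":0}]' - 12
python3 -c "
from g import *
go(at(-.056,.066),-14.2);ds()"
```

```text
time_s: 7.82
tcp_pos: [0.5432, 0.0548, 0.0891]
eef_rot: [-179.8, 0.7, -14.0]
contact_force: [-0.1, 0.8, -1.3]
gripper_width: 0.0501
t 7.82 tcp [0.5432 0.0548 0.0891] rot [-179.84    0.75  -14.03] F [-0.1  0.8 -1.3] w 0.0501
  units x 0.03 y 0.02 z 0.92 yaw 0.04
  deck-frame off -0.0567 side 0.0005
```

Aligned. Next I press down gently so the carton pivots between the pads.

```bash
python3 -m inch '[{"x":0,"y":0,"z":0.3,"yaw":0},{"x":0,"y":0,"z":0.3,"yaw":0},{"x":0,"y":0,"z":0.2,"yaw":0}]' - 10
python3 -m inch '[{"x":0,"y":0,"z":0.2,"yaw":0},{"x":0,"y":0,"z":0.2,"yaw":0}]'
python3 - <<'E'
from g import *
from h import cap
go(at(-.056,.066),-14.2);ds(); im,d=cap('side')
import cv2; cv2.imwrite('pics/press1.png',cv2.resize(im[150:350,180:440,::-1],None,fx=2.5,fy=2.5))
E
```

```text
time_s: 8.07
tcp_pos: [0.5456, 0.0562, 0.0699]
eef_rot: [-179.7, 0.5, -13.8]
contact_force: [1.6, -2.2, 2.1]
gripper_width: 0.0501
time_s: 8.23
tcp_pos: [0.5472, 0.0564, 0.0609]
eef_rot: [-179.7, 0.3, -13.7]
contact_force: [-2.6, -4.1, 14.3]
gripper_width: 0.0499
t 8.23 tcp [0.5472 0.0564 0.0609] rot [-179.73    0.31  -13.7 ] F [-2.6 -4.1 14.3] w 0.0499
  units x -0.11 y 0.12 z -0.20 yaw 0.13
  deck-frame off -0.0532 side 0.0029
```

View pics/press1.png

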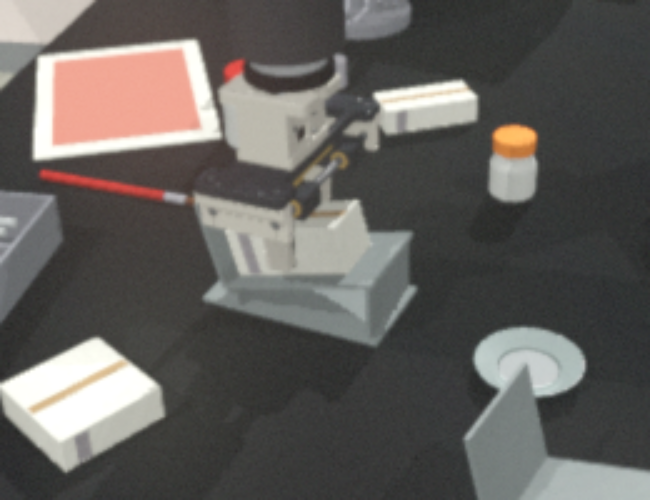

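The crop shows the carton pivoted flat on the deck at (300,240), a little short of the backstop. Sliding it down to the backstop.

```bash
python3 -m inch '[{"x":0.15,"y":0.1,"z":-0.05,"yaw":0.1},{"x":0.2,"y":0,"z":0,"yaw":0},{"x":0.2,"y":0,"z":0.05,"yaw":0}]' - 15
python3 -c "
from g import *
go(at(-.046,.064),-14.2);ds()"
```

```text
time_s: 8.53
tcp_pos: [0.5554, 0.0512, 0.0593]
eef_rot: [-179.8, 0.8, -14.2]
contact_force: [-15.0, 10.2, 13.4]
gripper_width: 0.0497
t 8.53 tcp [0.5554 0.0512 0.0593] rot [-179.8     0.79  -14.21] F [-15.   10.2  13.4] w 0.0497
  units x -0.08 y -0.00 z -0.19 yaw -0.00
  deck-frame off -0.0440 side -0.0000
```

It's against the backstop (about 15 N), centred at 0.0 mm, yaw -14.2. Releasing and rising.

```bash
python3 -m inch '[{"x":0,"y":0,"z":-0.1,"yaw":0},{"x":0,"y":0,"z":0,"yaw":0},{"x":0,"y":0,"z":0,"yaw":0},{"x":0,"y":0,"z":-0.1,"yaw":0}]' 1 >/dev/null
python3 -m inch '[{"x":0,"y":0,"z":-0.5,"yaw":0},{"x":0,"y":0,"z":-1,"yaw":0},{"x":0,"y":0,"z":-1,"yaw":0},{"x":0,"y":0,"z":-1,"yaw":0},{"x":0,"y":0,"z":-1,"yaw":0}]'
python3 -m inch '[{"x":0,"y":1,"z":-0.5,"yaw":1},{"x":0,"y":1,"z":0,"yaw":0},{"x":0,"y":1,"z":0,"yaw":0},{"x":0,"y":1,"z":0,"yaw":0},{"x":0,"y":1,"z":0,"yaw":0}]' >/dev/null
python3 -m inch '[{"x":0,"y":1,"z":0,"yaw":0},{"x":0,"y":1,"z":0,"yaw":0},{"x":0,"y":1,"z":0,"yaw":0},{"x":0,"y":1,"z":0,"yaw":0},{"x":0,"y":1,"z":0,"yaw":0}]' >/dev/null
cat > dk.py <<'E'
from h import *
from g import *
# top face of the carton stack on the deck, in the deck frame (deck z of the face zt)
def face(zt,save=None):
    X=U*np.cos(np.radians(15))+np.array([0,0,-np.sin(np.radians(15))]); Z=U*np.sin(np.radians(15))+np.array([0,0,np.cos(np.radians(15))])
    for n in('top','side'):
        im,d=cap(n,save and n+save); P=cloud(n,d)-FOOT; L=np.stack([P@X,P@V,P@Z],-1)
        m=(L[...,0]>-.17)&(L[...,0]<-.0)&(abs(L[...,1])<.08)&(abs(L[...,2]-zt)<.007)&(im.min(2)>0)
        if n=='top' or 1:
            num,l,st,_=cv2.connectedComponentsWithStats(m.astype(np.uint8)); m=l==1+st[1:,4].argmax()
        Q=L[m]*1000; c,s,a=cv2.minAreaRect(Q[:,:2].astype(np.float32))
        nn=np.linalg.svd(Q-Q.mean(0),full_matrices=False)[2][2]; nn*=np.sign(nn[2])
        print(n,len(Q),'c',np.round(c,1),'mean',Q.mean(0).round(1),'size',np.round(s,1),'ang %.1f'%a,'normal',nn.round(3),'x',np.percentile(Q[:,0],[1,99]).round(1),'y',np.percentile(Q[:,1],[1,99]).round(1))
E
python3 -c "
from dk import *
go([.485,-.316,.2],27.3)
face(.045,'_a.png')"
```

```text
time_s: 9.28
tcp_pos: [0.5539, 0.0486, 0.1746]
eef_rot: [179.8, 1.5, -14.4]
contact_force: [0.6, 0.9, -0.3]
gripper_width: 0.0872
t 10.12 tcp [ 0.4799 -0.1955  0.1987] rot [-179.84    0.41  -18.15] F [0.3 0.5 0.5] w 0.0876
  units x 1.70 y 4.52 z -0.05 yaw -11.36Traceback (most recent call last):
  File "<string>", line 4, in <module>
    face(.045,'_a.png')
    ~~~~^^^^^^^^^^^^^^^
  File "dk.py", line 10, in face
    num,l,st,_=cv2.connectedComponentsWithStats(m.astype(np.uint8)); m=l==1+st[1:,4].argmax()
                                                                            ~~~~~~~~~~~~~~~^^
ValueError: attempt to get argmax of an empty sequence
```

View pics/top_a.png

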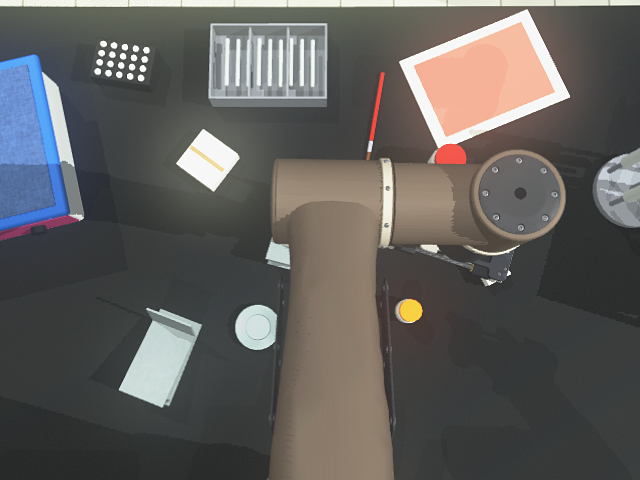

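The arm hides the stand from the top camera here. I'll move on to the thin carton and check from there.

```bash
python3 -m inch '[{"x":0.35,"y":0.9,"z":0,"yaw":0},{"x":0.35,"y":0.9,"z":0,"yaw":0},{"x":0.35,"y":0.9,"z":0,"yaw":0},{"x":0.35,"y":0.9,"z":0,"yaw":0},{"x":0.35,"y":0.9,"z":0,"yaw":0}]' >/dev/null
python3 -m inch '[{"x":0,"y":0,"z":0.2,"yaw":-1},{"x":0,"y":0,"z":0.2,"yaw":-1},{"x":0,"y":0,"z":0.2,"yaw":-1},{"x":0,"y":0,"z":0.2,"yaw":-1},{"x":0,"y":0,"z":0.2,"yaw":-1}]' >/dev/null
python3 -m inch '[{"x":0,"y":0,"z":0.2,"yaw":-1},{"x":0,"y":0,"z":0.2,"yaw":-1},{"x":0,"y":0,"z":0.2,"yaw":-1},{"x":0,"y":0,"z":0.2,"yaw":-1},{"x":0,"y":0,"z":0.2,"yaw":-1}]' >/dev/null
sed -i 's/for n in(.top.,.side.)/for n in cams/; s/def face(zt,save=None)/def face(zt,save=None,cams=("top","side"))/' dk.py
python3 -c "
from dk import *
go([.485,-.316,.1],27.3)
face(.045,'_b.png')"
```

```text
t 11.42 tcp [ 0.483  -0.3311  0.1495] rot [-1.7994e+02  3.0000e-02  2.3090e+01] F [-0.3  0.3  0.3] w 0.0879
  units x 0.31 y -0.53 z 1.98 yaw -1.05
top 1380 c [-55.5   0.5] mean [-56.9   0.   44.8] size [ 51.3 111.2] ang 89.3 normal [-0.001 -0.002  1.   ] x [-109.9   -1.4] y [-24.5  24.8]
side 661 c [-55.8   1.7] mean [-54.7   6.6  44.4] size [ 91.4 111.6] ang 90.0 normal [-0.017  0.038  0.999] x [-1.11e+02 -1.00e-01] y [-35.6  42.1]
```

The thick carton is flat, square to within 1°, centred and against the backstop: x from -110 to -1, top at 45 mm, normal along deck z. Grasping the thin one.

```bash
python3 -m inch '[{"x":0.15,"y":-0.3,"z":0.8,"yaw":-0.6},{"x":0.15,"y":-0.25,"z":0.8,"yaw":-0.5},{"x":0,"y":0,"z":0.4,"yaw":0},{"x":0,"y":0,"z":0,"yaw":0}]' >/dev/null
python3 -c "
from g import *
go([.485,-.316,.018],27.3)"
```

```text
t 11.85 tcp [ 0.4853 -0.3161  0.0999] rot [ 1.7991e+02 -8.0000e-02  2.6880e+01] F [0.2 0.2 0.1] w 0.0875
  units x -0.01 y -0.01 z 3.28 yaw -0.10
```

```bash
python3 -m inch '[{"x":0,"y":0,"z":0.9,"yaw":-0.1},{"x":0,"y":0,"z":0.9,"yaw":0},{"x":0,"y":0,"z":0.7,"yaw":0},{"x":0,"y":0,"z":0.3,"yaw":0},{"x":0,"y":0,"z":0,"yaw":0}]' >/dev/null
python3 -c "
from g import *
go([.485,-.316,.016],27.3)"
```

```text
t 12.27 tcp [ 0.4892 -0.319   0.0326] rot [179.58  -0.29  26.7 ] F [-0.7 -0.2  0.2] w 0.0876
  units x -0.10 y -0.18 z 0.67 yaw -0.15
```

```bash
python3 -m inch '[{"x":-0.1,"y":-0.15,"z":0.4,"yaw":-0.1},{"x":0,"y":0,"z":0.3,"yaw":0},{"x":0,"y":0,"z":0,"yaw":0}]' >/dev/null
python3 -m inch '[{"x":0,"y":0,"z":0,"yaw":0},{"x":0,"y":0,"z":0,"yaw":0},{"x":0,"y":0,"z":0,"yaw":0},{"x":0,"y":0,"z":0,"yaw":0},{"x":0,"y":0,"z":0,"yaw":0}]' -1 25
python3 -m inch '[{"x":0,"y":0,"z":0,"yaw":0},{"x":0,"y":0,"z":0,"yaw":0},{"x":0,"y":0,"z":0,"yaw":0},{"x":0,"y":0,"z":0,"yaw":0},{"x":0,"y":0,"z":0,"yaw":0}]'
python3 -c "
from g import *
go([.485,-.316,.016],27.3)"
```

```text
time_s: 12.93
tcp_pos: [0.4903, -0.3195, 0.0215]
eef_rot: [179.2, -0.6, 26.9]
contact_force: [-0.4, -0.6, -0.7]
gripper_width: 0.0601
time_s: 13.35
tcp_pos: [0.4903, -0.3194, 0.0219]
eef_rot: [179.2, -0.6, 26.9]
contact_force: [-0.9, -0.2, 0.5]
gripper_width: 0.0499
t 13.35 tcp [ 0.4903 -0.3194  0.0219] rot [179.18  -0.61  26.88] F [-0.9 -0.2  0.5] w 0.0499
  units x -0.13 y -0.22 z 0.24 yaw -0.11
```

The grasp sits high on a 30 mm carton (grasp point at 30 mm). I'll regrasp about 6 mm lower and 3 mm back.

```bash
python3 -m inch '[{"x":0,"y":0,"z":0,"yaw":0},{"x":0,"y":0,"z":0,"yaw":0},{"x":-0.1,"y":0,"z":0.25,"yaw":0},{"x":0,"y":0,"z":0,"yaw":0}]' 0.5
python3 -c "
from g import *
go([.4873,-.3208,.016],26.9)"
```

```text
time_s: 13.68
tcp_pos: [0.4883, -0.3207, 0.0153]
eef_rot: [179.2, -0.6, 26.9]
contact_force: [-0.5, 0.6, -1.8]
gripper_width: 0.0651
t 13.68 tcp [ 0.4883 -0.3207  0.0153] rot [179.15  -0.65  26.89] F [-0.5  0.6 -1.8] w 0.0651
  units x -0.04 y -0.02 z -0.03 yaw -0.00
```

```bash
python3 -m inch '[{"x":-0.05,"y":0,"z":0,"yaw":0},{"x":0,"y":0,"z":0,"yaw":0},{"x":0,"y":0,"z":0,"yaw":0},{"x":0,"y":0,"z":0,"yaw":0},{"x":0,"y":0,"z":0,"yaw":0}]' -1 25
python3 -m inch '[{"x":0,"y":0,"z":0,"yaw":0},{"x":0,"y":0,"z":0,"yaw":0},{"x":0,"y":0,"z":0,"yaw":0}]'
python3 -m inch '[{"x":0,"y":0,"z":-0.4,"yaw":0},{"x":0,"y":0,"z":-0.8,"yaw":0},{"x":0,"y":0,"z":-1,"yaw":0},{"x":0,"y":0,"z":-1,"yaw":0},{"x":0,"y":0,"z":-1,"yaw":0}]'
python3 -m inch '[{"x":0,"y":0,"z":-1,"yaw":0},{"x":0,"y":0,"z":-1,"yaw":1},{"x":0,"y":0,"z":-0.5,"yaw":1},{"x":0,"y":0,"z":0,"yaw":1},{"x":0,"y":0,"z":0,"yaw":1}]' >/dev/null
python3 -m inch '[{"x":0,"y":0,"z":0,"yaw":1},{"x":0,"y":0,"z":0,"yaw":1},{"x":0,"y":0,"z":0,"yaw":1},{"x":0,"y":0,"z":0,"yaw":1},{"x":0,"y":0,"z":0,"yaw":1}]'
python3 -c "
from g import *
go(at(-.06,.2),-14.2);ds()"
```

```text
time_s: 14.1
tcp_pos: [0.4866, -0.3214, 0.0147]
eef_rot: [179.2, -0.6, 26.9]
contact_force: [-0.2, 0.5, -1.4]
gripper_width: 0.0498
time_s: 14.35
tcp_pos: [0.4866, -0.3214, 0.0147]
eef_rot: [179.2, -0.6, 26.9]
contact_force: [0.1, -1.0, 0.2]
gripper_width: 0.0498
time_s: 14.77
tcp_pos: [0.4803, -0.319, 0.1189]
eef_rot: [179.8, -0.0, 26.8]
contact_force: [1.4, -0.6, -1.6]
gripper_width: 0.05
time_s: 15.6
tcp_pos: [0.4805, -0.3189, 0.2017]
eef_rot: [179.7, -1.1, -10.7]
contact_force: [0.5, -0.3, -1.0]
gripper_width: 0.0497
t 15.60 tcp [ 0.4805 -0.3189  0.2017] rot [179.74  -1.13 -10.7 ] F [ 0.5 -0.3 -1. ] w 0.0497
  units x -0.45 y -15.15 z 0.07 yaw 0.87
  deck-frame off -0.0257 side -0.3773
```

```bash
python3 -m inch '[{"x":0,"y":-1,"z":0,"yaw":0.8},{"x":-0.1,"y":-1,"z":0,"yaw":0},{"x":-0.1,"y":-1,"z":0,"yaw":0},{"x":-0.1,"y":-1,"z":0,"yaw":0},{"x":-0.1,"y":-1,"z":0,"yaw":0}]' >/dev/null
python3 -m inch '[{"x":0,"y":-1,"z":0,"yaw":0},{"x":0,"y":-1,"z":0,"yaw":0},{"x":0,"y":-1,"z":0,"yaw":0},{"x":0,"y":-1,"z":0,"yaw":0},{"x":0,"y":-1,"z":0,"yaw":0}]' >/dev/null
python3 -m inch '[{"x":0,"y":-1,"z":0,"yaw":0},{"x":0,"y":-1,"z":0,"yaw":0},{"x":0,"y":-0.7,"z":0,"yaw":0},{"x":0,"y":0,"z":0,"yaw":0}]' >/dev/null
python3 -c "
from g import *
go(at(-.048,.14),-14.2);ds()"
```

```text
t 16.77 tcp [0.5464 0.0047 0.2109] rot [-179.98   -1.43  -14.67] F [ 0.6  0.6 -0.6] w 0.0501
  units x -0.29 y -1.89 z 2.84 yaw -0.12
  deck-frame off -0.0412 side -0.0473
```

```bash
python3 -m inch '[{"x":-0.1,"y":-0.7,"z":0.5,"yaw":-0.1},{"x":-0.1,"y":-0.7,"z":0.8,"yaw":0},{"x":-0.1,"y":-0.4,"z":0.8,"yaw":0},{"x":0,"y":0,"z":0.4,"yaw":0},{"x":0,"y":0,"z":0,"yaw":0}]' >/dev/null
python3 -c "
from g import *
go(at(-.048,.122),-14.2);ds()"
```

```text
t 17.18 tcp [0.5521 0.0519 0.1508] rot [-179.83   -1.67  -14.13] F [-1.1  0.4 -1.1] w 0.0497
  units x -0.03 y -0.01 z 1.15 yaw 0.02
  deck-frame off -0.0473 side -0.0002
```

```bash
python3 -m inch '[{"x":0,"y":0,"z":0.5,"yaw":0},{"x":0,"y":0,"z":0.4,"yaw":0},{"x":0,"y":0,"z":0.2,"yaw":0}]' - 12 >/dev/null
python3 -c "
from g import *
go(at(-.048,.098),-14.2);ds()"
```

```text
t 17.43 tcp [0.5538 0.0503 0.1254] rot [-179.77   -1.82  -14.12] F [-0.3 -0.6 -1.3] w 0.0505
  units x -0.11 y -0.05 z 1.10 yaw 0.02
  deck-frame off -0.0453 side -0.0014
```

```bash
python3 -m inch '[{"x":-0.1,"y":-0.05,"z":0.4,"yaw":0},{"x":0,"y":0,"z":0.3,"yaw":0},{"x":0,"y":0,"z":0.2,"yaw":0}]' - 10
python3 -c "
from g import *
go(at(-.048,.098),-14.2);ds()"
```

```text
time_s: 17.68
tcp_pos: [0.554, 0.0512, 0.1035]
eef_rot: [-179.7, -2.0, -14.2]
contact_force: [1.8, -0.5, 1.9]
gripper_width: 0.0501
t 17.68 tcp [0.554  0.0512 0.1035] rot [-179.66   -2.03  -14.2 ] F [ 1.8 -0.5  1.9] w 0.0501
  units x -0.11 y -0.02 z 0.22 yaw 0.00
  deck-frame off -0.0453 side -0.0004
```

```bash
python3 -m inch '[{"x":0,"y":0,"z":0.15,"yaw":0},{"x":0,"y":0,"z":0.1,"yaw":0}]'
python3 - <<'E'
from g import *
from h import cap
go(at(-.036,.095),-14.2);ds(); im,d=cap('side')
import cv2; cv2.imwrite('pics/press2.png',cv2.resize(im[150:350,180:440,::-1],None,fx=2.5,fy=2.5))
E
```

```text
time_s: 17.85
tcp_pos: [0.5549, 0.051, 0.097]
eef_rot: [-179.7, -2.1, -14.2]
contact_force: [-2.5, 1.0, 12.3]
gripper_width: 0.0501
t 17.85 tcp [0.5549 0.051  0.097 ] rot [-179.65   -2.1   -14.18] F [-2.5  1.  12.3] w 0.0501
  units x 0.33 y -0.02 z 0.08 yaw 0.01
  deck-frame off -0.0443 side -0.0004
```

View pics/press2.png

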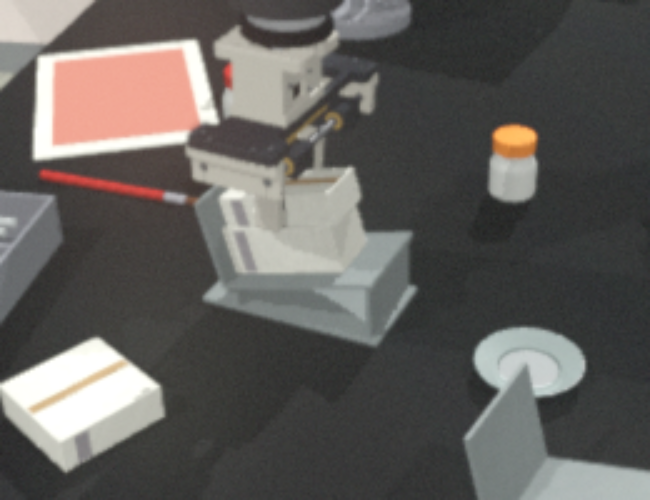

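The thin carton lies flat on the thick one (crop 290,205), about 9 mm short of the backstop. Sliding it home.

```bash
python3 -m inch '[{"x":0.15,"y":0,"z":0,"yaw":0},{"x":0.2,"y":0,"z":0.05,"yaw":0},{"x":0.2,"y":0,"z":0.05,"yaw":0}]' - 15
python3 -c "
from g import *
go(at(-.036,.095),-14.2);ds()"
```

```text
time_s: 18.15
tcp_pos: [0.5653, 0.048, 0.0943]
eef_rot: [-179.7, -1.8, -14.2]
contact_force: [-15.3, 11.4, 10.0]
gripper_width: 0.05
t 18.15 tcp [0.5653 0.048  0.0943] rot [-179.71   -1.75  -14.2 ] F [-15.3  11.4  10. ] w 0.0500
  units x -0.10 y -0.03 z -0.03 yaw 0.00
  deck-frame off -0.0335 side -0.0007
```

Contact at the backstop. Releasing, rising and moving clear to the right.

```bash
python3 -m inch '[{"x":0,"y":0,"z":-0.05,"yaw":0},{"x":0,"y":0,"z":0,"yaw":0},{"x":0,"y":0,"z":0,"yaw":0},{"x":0,"y":0,"z":-0.05,"yaw":0}]' 1 
python3 -m inch '[{"x":0,"y":0,"z":-0.5,"yaw":0},{"x":0,"y":0,"z":-1,"yaw":0},{"x":0,"y":0,"z":-1,"yaw":0},{"x":0,"y":0,"z":-1,"yaw":0},{"x":0,"y":0,"z":-1,"yaw":0}]'
python3 -m inch '[{"x":0,"y":1,"z":0,"yaw":0},{"x":0,"y":1,"z":0,"yaw":0},{"x":0,"y":1,"z":0,"yaw":0},{"x":0,"y":1,"z":0,"yaw":0},{"x":0,"y":1,"z":0,"yaw":0}]' >/dev/null
python3 -m inch '[{"x":0,"y":1,"z":0,"yaw":0},{"x":0,"y":1,"z":0,"yaw":0},{"x":0,"y":1,"z":0,"yaw":0},{"x":0,"y":1,"z":0,"yaw":0},{"x":0,"y":1,"z":0,"yaw":0}]' >/dev/null
python3 -m inch '[{"x":0,"y":1,"z":0,"yaw":0},{"x":0,"y":1,"z":0,"yaw":0},{"x":0,"y":1,"z":0,"yaw":0},{"x":0,"y":1,"z":0,"yaw":0},{"x":0,"y":0,"z":0,"yaw":0}]' >/dev/null
python3 - <<'E'
from dk import *
from m2 import run
face(.075,'_c.png')
C={n:cloud(n,r.capture(n)[1]) for n in('top','side')}
run({'side':C['side'],'top':C['top']},{'SQ':((.58,.78,.15,.34),.029)})
a=cv2.imread('pics/top_c.png')[140:310,200:400];b=cv2.imread('pics/side_c.png')[200:370,180:380]
cv2.imwrite('pics/final.png',cv2.resize(np.hstack([a,b]),None,fx=2,fy=2,interpolation=cv2.INTER_CUBIC))
E
```

```text
time_s: 18.48
tcp_pos: [0.5663, 0.048, 0.0964]
eef_rot: [-179.7, -1.7, -14.2]
contact_force: [0.6, 0.4, 0.1]
gripper_width: 0.0711
time_s: 18.9
tcp_pos: [0.56, 0.0464, 0.2071]
eef_rot: [179.9, -1.2, -14.3]
contact_force: [1.0, -0.0, -0.6]
gripper_width: 0.0878
top 1444 c [-55.5  -5.2] mean [-56.4  -0.6  74.8] size [111.   65.4] ang 0.1 normal [-0.004 -0.007  1.   ] x [-109.7   -0.7] y [-25.3  24.2]
side 642 c [-56.4   0.8] mean [-56.2   5.8  74.3] size [112.8  90.9] ang 0.1 normal [-0.016  0.038  0.999] x [-1.111e+02 -1.000e-01] y [-39.4  34.1]
SQ side ztop 0.0294 c [677.9 246. ] mean [677.3 249.4  29.3] size [92.  91.2] longaxis 53.6
SQ top ztop 0.0292 c [680.2 243.9] mean [680.1 243.5  29.2] size [93.4 91.4] longaxis 54.4
```

View pics/final.png

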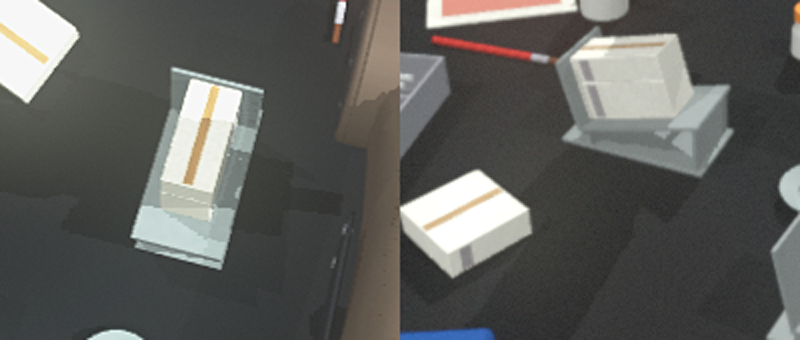

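The final view shows both cartons stacked square at left panel (205,140), flush with the backstop, in the middle of the deck. The square carton hasn't moved. Handing in.

```bash
python3 -c "
from h import r
print(r.get_state()['time_s']); print(r.close_job())"
```

```text
20.35
the job is handed in; nothing more can be done
None
```

Both long cartons are on the right-hand stand and the job is handed in at 20.35 s, of the 58 s allowed. I pressed the thick carton flat on the deck and slid it to the backstop. I then did the same with the thin one on top of it.

**Last checks, in the deck's frame:**
- **Thick carton:** in the top view, its upper face lay at 44.8 mm, from x = -110 to -1 mm, centred within 0.5 mm and square within 1°. This was measured before the thin carton went on. Afterwards I only judged by eye that it was still flush.
- **Thin carton:** in the top view, its upper face lay at 74.8 mm, from x = -110 to -1 mm and y = -25 to +24 mm, with no measurable tilt.
- **Square carton:** it had not moved, within about 1 mm.
- **Forces:** the highest readings I saw were about 23 N, when each carton met the backstop.

**What disagreed:**
- **Side camera:** its width readings for both cartons were too large (about 91 mm against 50), and so was the rectangle fitted to the thin one in the top view (65 mm). I put this down to stray depth points and relied on the top view's 1–99% limits, which match the carton sizes.
- **Thin carton's grasp:** the first grasp was too high, so I regrasped it lower before lifting. This shifted the carton a few millimetres on the bench.

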